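# Load a jar through the sprung flaps of a glazing lane

### The job

Stand the small squat clay jar in the open mouth of the metal lane and let go of it; then push it along the lane floor, through the pair of sprung flaps, until it presses the sprung stop plate about half-way in - feel for it, hold it there for half a second, and never drive the plate to its hard end. Withdraw so that the jar is left standing inside and both flaps swing shut behind it. The clay is brittle: do not drop or tip the jar, and leave the bottles and the bowl where they stand.

Things in the scene. Friction and masses are not known exactly. Their poses are not given: they have to be found in the camera images.
- jar_center (a point): Centre of the squat plain clay jar (33 mm above its foot), the only low jar with a narrow neck; loose, round, 66 mm tall, about 0.2 kg. Foot 48 mm across; belly 62 mm across from 12 to 33 mm up; a shoulder slopes in to the neck, 31 mm across, from 42 mm up to the flat top. Best picked from above by the neck. Starts upright on the table, its place swapped at random with bottle_a and the bowl.
- lane: The fixed metal loading lane, 345 x 130 mm, open on top. x is the push direction, y to its left, z up; origin at table height on the centre line, 6 mm before the flaps' hinge line. Flat floor 4 mm above the table from x = -115 to +230 mm. Two gate posts 36 mm high, 84 mm apart, at x = -9 to +1. Behind them straight walls 28 mm high, 106 mm apart.
- lane_mouth (a point): Point on the lane floor in the middle of the mouth, on the centre line at lane x = -55 mm (4 mm above the table). The mouth's splayed walls, top 28 mm above the table, are 116 mm apart at the open outer end (lane x = -112 mm) and 84 mm apart at the gate posts.
- stop_zone (a point): Point on the lane floor at lane x = 140 mm, the middle of where the stop plate may be. The plate stands across the lane, 80 mm wide, from 8 to 44 mm above the table; the rest face that the jar meets is set anew each time between lane x = 122 and 157 mm and is not measured: it must be felt for or seen.
- flap_left (a joint): Angle of the left (+y) flap, rad: 0 shut across the lane, growing as it swings inwards (to the lane's +x), at most 1.65; cannot swing outwards. Aluminium leaf 45 mm long, 3 mm thick, from 7 to 34 mm above the table, upright hinge at lane x = 6, y = 47 mm. A spring shuts it: about 0.5 N at its tip when shut, 2 N at a right angle.
- flap_right (a joint): The same for the right (-y) flap, hinge at lane x = 6, y = -47 mm; the two leaves' tips nearly meet on the centre line.
- stop (a joint): How far the stop plate is pressed in along the lane's +x, m: 0 at rest, 0.014 at its hard end; half-way is 0.007. Spring: 3 N to start it moving, then 0.5 N per mm more (6.5 N half-way, 10 N at the end); it springs back, pushing the jar with it, when the push is eased. To this add roughly 1 to 4 N for the sliding jar and the flaps.
- bottle_a: Bystander: a tall clay bottle, 160 mm tall, 60 mm across, loose; origin under its foot.
- bottle_b: Bystander: another such bottle, beyond the lane's mouth.
- bottle_c: Bystander: a third such bottle, near bottle_b.
- bowl: Bystander: an open clay bowl, 90 mm across, 45 mm high, loose; origin under its foot.
Things that resemble listed ones, but are neither listed nor needed, are in the scene too. Leave any purple or yellow look-alike of the part that bears jar_center alone.

How it is judged:
On the way, in this order (a step that is already met when the one before it is completed fails the run):
1. the jar stands upright and released on the lane floor in the mouth, before the flaps (angle between jar_center's own z axis and vertical below 0.2 rad and z of jar_center in the frame of lane between 0.03 and 0.042 m and x of jar_center in the frame of lane between -0.12 and -0.02 m and y of jar_center in the frame of lane between -0.04 and 0.04 m and contact force between the fingers and jar below 0.05 N), for 0.2 s.
2. the jar slides upright on the floor through the gate, holding both flaps open (angle between jar_center's own z axis and vertical below 0.2 rad and z of jar_center in the frame of lane between 0.03 and 0.042 m and x of jar_center in the frame of lane between 0 and 0.045 m and value of joint each of flap_left, flap_right above 0.4 rad), for 0.05 s.
3. the jar presses the stop plate at least 3.5 mm in for 0.3 s (angle between jar_center's own z axis and vertical below 0.2 rad and z of jar_center in the frame of lane between 0.03 and 0.042 m and value of joint stop above 0.0035 m and x of jar_center in the frame of lane above 0.07 m), for 0.3 s.
At the end, for the whole second after the job is handed in: The jar stands upright (within 0.2 rad) and still on the lane floor, its centre at least 50 mm past the lane's origin and within 30 mm of the centre line, both flaps are shut (within 0.08 rad), and the stop plate has sprung back (under 3 mm) (angle between jar_center's own z axis and vertical below 0.2 rad and z of jar_center in the frame of lane between 0.03 and 0.042 m and x of jar_center in the frame of lane above 0.05 m and y of jar_center in the frame of lane between -0.03 and 0.03 m and value of joint each of flap_left, flap_right below 0.08 rad and value of joint stop below 0.003 m and linear speed of jar below 0.02 m/s); the robot touches nothing.
It fails at once if the stop plate is driven close to its hard end (more than 12.5 mm in) (value of joint stop above 0.0125 m).
It fails at once if the jar is tipped by more than 0.6 rad (angle between jar_center's own z axis and vertical above 0.6 rad).
It fails at once if the jar is dropped (moves faster than 0.6 m/s out of the fingers) (linear speed of jar above 0.6 m/s and contact force between the fingers and jar below 0.01 N).
It fails at once if a bottle or the bowl is moved by more than 40 mm or tipped (distance of any of bottle_a, bottle_b, bottle_c, bowl from where it was at the start of the episode above 0.04 m or angle between any of bottle_a, bottle_b, bottle_c, bowl's own z axis and vertical above 0.5 rad).
It also fails if it takes over 64 s, if anything falls off the work surface, if the arm or the gripper's body presses on something with over 40 N, if the wrist force passes 120 N, or if a joint passes its speed limit or range.

### The arm

A 7-joint arm with a two-finger parallel gripper is mounted at the origin on the work surface. World frame = base frame: x ahead of the robot, y to its left, z up, the work surface at z = 0. Lengths are in m, angles in rad, forces in N, time in s.
With the tool pointing down it reaches from about 0.425 to 0.825 m from the base axis. Payload 3.6 kg.
Tool frame: the origin (TCP) lies midway between the tips of the shut fingers; the grasp point (between the pads) lies 19 mm behind it (robot.pinch_z is the z of the grasp point in the tool frame, in m); z points along the fingers, y is the direction in which the jaws open and shut (so a half turn about z gives the same grasp; the last joint's range is limited). The gripper opens to 93 mm and grips with 3 to 60 N. Pads are 15 mm wide; open, the fingers measure 128 mm over their backs; the gripper's body (75 mm by 188 mm) begins 65 mm behind the grasp point.
Start: joints at [-1.258, 0.615, -0.013, 1.423, 0.008, 1.103, -0.04], TCP at [0.217, 0.613, 0.219] pointing down, gripper open.
Joint ranges: [-3.12, 3.12], [-0.3, 2.06], [-1.34, 1.32], [0.26, 2.42], [-1.36, 4.5], [0.01, 1.98], [-2.84, 2.84]. Speed limits (rad/s): [2.79, 2.79, 3.14, 3.14, 3.14, 3.14, 3.14].

### API

Orientations are given as a rotation vector (axis times angle).
In Python, from plant import sensors, cams, order, robot gives the robot as it stands. The module is installed in compiled form; this text tells all that it offers.
- The arm moves only by the tool jog_arm, never from a script. Its argument "commands" is a list of rows, each an object of numbers: "x", "y", "z": the shift along the tool's x, y, z in mm; "rx", "ry", "rz": the turn, a rotation vector about the tool's x, y, z in rad; "hand": the finger opening in mm, from 0 to 93. A call has 1 to 10 rows; each row is the pose to reach, as a shift and turn from the pose commanded when the call began, along the tool's axes at that moment; what a row does not reach only later rows make up. A row lasts 1/8 s, in which the tool goes at most 62.5 mm and 10.7 degrees, less where a joint would pass 70% of its speed; a pose out of reach is approached as far as the arm can. A call with a gripper value outside its range is refused whole. The fingers move at their own pace and stop on an object; "grip_force" is the grip in N (left out, the last holds). Time passes only in rows, so rows that repeat a pose let the fingers close. It gives the time, the measured TCP pose, the force and the opening at its end, in the units of the state.
- sensors.observe(): the state, without advancing time (a new reading comes with each control period).
- cams.grab_frame(name): name is "scene" or "top"; returns the picture (420x560x3 uint8, red, green, blue); there is no depth.
- cams.calibration(name): a dict with "fx", "fy", "cx", "cy" (pixels), "k1" (the pictures are not rectified: a ray, as slopes to the right and down, at radius r is drawn at 1 + k1 r^2 times it, then the intrinsics apply), "pose" (4x4, takes a point from camera to world coordinates). Camera axes: x right, y down, z forward; pixel columns grow to the right and rows downward; lengths in m; the calibration is good to about 2 mm. A picture is of the moment at which its call begins. calibration takes no time and is no camera call.
- order.job_done(): hands the job in, once; it reports no verdict.
Trained networks look in the newest picture that a camera, given by its name, has taken for a name from the list of things; names that differ only in an ending like _2 or _b are one class to them, and where a whole thing is asked for, a point or a joint stands for the part that bears it (a point fixed in the world has none). Each returns a list of dicts, best first, with "confidence" (0 to 1); they miss things now and then, are a little off and sometimes report something else, mostly with a low value. They report only what shows in the picture. A call takes as long as a camera call. They do not tell look-alikes from the thing itself.
- cams.regions_of(camera, name): "mask" (420x560 bool, what is visible of it) and "at" ([column, row] in pixels, amid what is visible of it).
- cams.place_of(camera, name): "at" ([column, row] in pixels: a listed point, or the origin of a listed thing).
The state is a dict: "time": time; "joint_pos": joint angles; "joint_velocities": joint speeds; "tau": joint torques, N m; "tcp_pos": TCP position; "ee_rot": TCP orientation; "contact_force": force on the tool from outside, world axes, zero at the start; "wrist_torque": the same for the moment, N m; "grip_width": finger opening in m.
Only numpy, scipy, OpenCV 4.12 (cv2) and the standard library are available. Lean on these libraries where they do the work, as an engineer would, in place of code of your own. Each camera call takes 0.05 s, during which the arm holds its last target.

## Working session

There is one attempt and no reset: what is moved stays moved. The work goes in short steps, Python scripts to look and compute and a tool call to move; the robot and the scene stay as the last step left them, time stands still between calls to the robot, and variables do not carry over. Pictures are saved under pics/ and viewed, and the job is handed in when it is done.

Besides the shell and the picture viewer there is one more tool, called after "Request:" in YAML: its name, and indented under it one key for each argument. jog_arm: Moves the arm, as the interface text tells. Its arguments: {"type":"object","properties":{"commands":{"type":"array"},"grip_force":{"type":"number"}},"required":["commands"]}

```bash
mkdir -p pics
cat > h.py <<'E'
import numpy as np, cv2
from plant import sensors, cams, order, robot
from scipy.spatial.transform import Rotation as R
def ray(cam,px):
    c=cams.calibration(cam); K=np.array([[c['fx'],0,c['cx']],[0,c['fy'],c['cy']],[0,0,1.]])
    # drawn = u(1+k1 r^2): opencv model
    p=cv2.undistortPoints(np.array([[px]],float),K,np.array([c['k1'],0,0,0.]))[0,0]
    T=np.array(c['pose']); d=T[:3,:3]@np.array([p[0],p[1],1.]); return T[:3,3],d
def onz(cam,px,z):
    o,d=ray(cam,px); return o+d*(z-o[2])/d[2]
def proj(cam,P):
    c=cams.calibration(cam); T=np.linalg.inv(np.array(c['pose'])); P=np.atleast_2d(P)@T[:3,:3].T+T[:3,3]
    s=P[:,:2]/P[:,2:]; s=s*(1+c['k1']*(s**2).sum(1,keepdims=True))
    return s*[c['fx'],c['fy']]+[c['cx'],c['cy']]
def save(img,n,s=1):
    cv2.imwrite('pics/'+n,cv2.resize(img[:,:,::-1],None,fx=s,fy=s,interpolation=cv2.INTER_CUBIC))
E
python3 - <<'E'
from h import *
for c in ['scene','top']:
    save(cams.grab_frame(c),c+'0.png',1.4)
    k=cams.calibration(c); print(c,k['fx'],k['k1'],np.round(k['pose'],3).tolist())
    for n in ['jar_center','lane','lane_mouth','stop_zone','bottle_a','bowl','flap_left','flap_right','stop']:
        try: print(n,[(np.round(d['at'],1).tolist(),round(d['confidence'],2)) for d in cams.place_of(c,n)])
        except Exception as e: print(n,e)
s=sensors.observe(); print(s)
E
```

```text
scene 512.8854491657941 -0.1729909477060045 [[-0.795, 0.454, -0.403, 1.071], [0.607, 0.576, -0.548, 0.623], [-0.017, -0.68, -0.733, 0.954], [0.0, 0.0, 0.0, 1.0]]
jar_center [([277.6, 291.6], 0.95), ([242.9, 196.3], 0.85), ([258.5, 118.8], 0.71), ([283.7, 139.0], 0.57)]
lane [([326.4, 251.5], 0.78)]
lane_mouth [([312.7, 239.7], 0.68)]
stop_zone [([375.2, 283.4], 0.89)]
bottle_a [([190.5, 217.6], 0.96), ([288.0, 174.3], 0.58), ([220.6, 256.3], 0.56), ([244.0, 197.1], 0.43)]
bowl [([239.1, 159.4], 0.88)]
flap_left it knows: bottle, bowl, jar_center, lane, lane_mouth, stop_zone
flap_right it knows: bottle, bowl, jar_center, lane, lane_mouth, stop_zone
stop it knows: bottle, bowl, jar_center, lane, lane_mouth, stop_zone
top 392.7808144663843 -0.06364615471197207 [[0.022, -0.997, 0.08, 0.508], [-1.0, -0.022, -0.0, -0.042], [0.002, -0.08, -0.997, 1.111], [0.0, 0.0, 0.0, 1.0]]
jar_center [([314.8, 199.8], 0.96), ([395.2, 282.9], 0.95), ([221.4, 167.9], 0.93), ([359.4, 282.0], 0.78)]
lane [([228.5, 228.4], 0.89)]
lane_mouth [([275.3, 155.5], 0.7), ([247.2, 224.9], 0.67)]
stop_zone [([175.3, 2
[... 364 characters left out ...]
_pos': array([-1.25749213,  0.61483516, -0.01262755,  1.42340352,  0.00808506,
        1.10340871, -0.04039543]), 'joint_velocities': array([-2.73269206e-06, -1.74540875e-04,  8.04210088e-04, -1.48785240e-03,
        1.03875769e-03, -9.01876903e-04,  2.94118380e-04]), 'tau': array([-3.04674486e-04, -4.58683419e+01,  2.08753659e-01, -1.66000736e+01,
       -6.11629710e-02,  1.32518684e-02,  3.82753251e-05]), 'tcp_pos': array([0.21659516, 0.61281726, 0.21868109]), 'ee_rot': array([-5.31090747e-01, -3.09630968e+00, -7.46910442e-06]), 'contact_force': array([-0.04122335, -0.8574603 ,  0.37820094]), 'wrist_torque': array([-0.0038404 , -0.0203752 ,  0.04893677]), 'grip_width': 0.09297702790647189}
```

View pics/scene0.png

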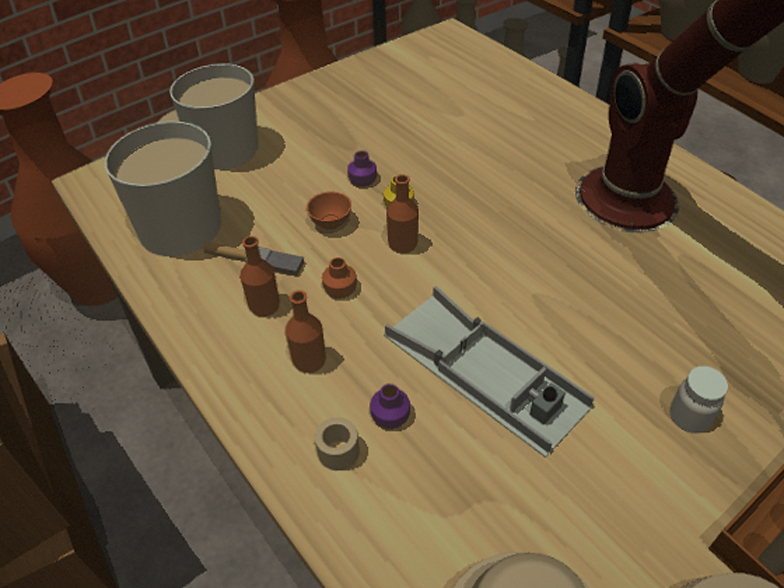

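View pics/top0.png

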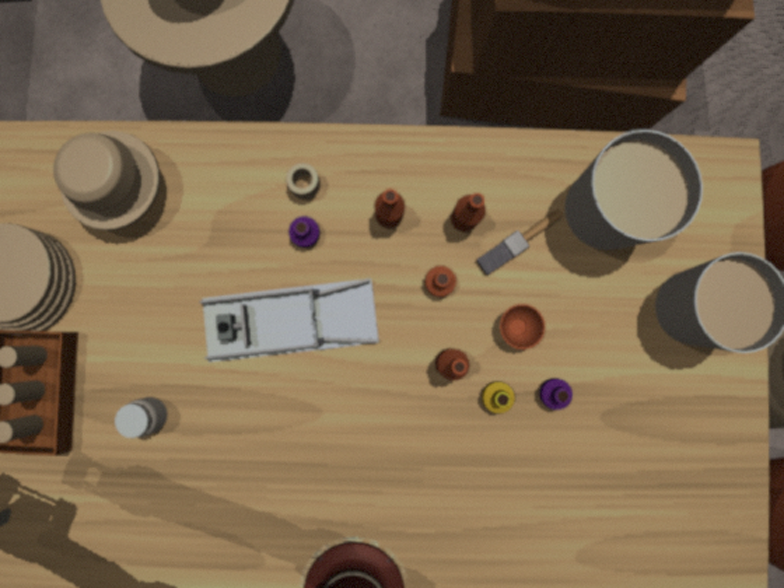

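The top view shows a terracotta narrow-necked jar at (315,200), which the scene view puts at (243,196). The other jar-shaped things are purple at (217,165) and (397,281) and yellow at (356,284). The taller shapes at (278,149), (334,151) and (324,260) are bottles, and (371,233) is the bowl. Only the first one is plain clay, low and narrow-necked, so I'll confirm it in a crop and fit the lane.

Run:
```python
from h import *
ims={}
for c in ['scene','top']:
    ims[c]=cams.grab_frame(c)
    for n in ['jar_center','lane','bottle_a','bowl']:
        for d in cams.regions_of(c,n):
            print(c,n,np.round(d['at'],1),round(d['confidence'],2),d['mask'].sum())
            if n=='lane' and d['confidence']>.5: np.save('lane_%s.npy'%c,d['mask'])
            if n=='jar_center':
                m=d['mask']; print('   col',ims[c][m].mean(0).round())
j1,d1=ray('top',[314.8,199.8]); 
for c,px in [('top',[314.8,199.8]),('scene',[242.9,196.3])]: print(c,onz(c,px,.033).round(4))
for c,a,b,n in [('top',[228.5,228.4],None,'lane'),('scene',[326.4,251.5],None,'lane')]: print(c,n,onz(c,a,0).round(4))
print('mouth',onz('top',[247.2,224.9],.004).round(4),onz('scene',[312.7,239.7],.004).round(4))
print('zone',onz('top',[175.3,233.6],.004).round(4),onz('scene',[375.2,283.4],.004).round(4))
for n,px in [('bA',[322.2,256.4]),('bowl',[370.1,231.5]),('b2',[277.4,155.6]),('b3',[330,155.4])]: print(n,onz('top',px,0).round(3))
save(ims['top'][185:275,130:290],'lanetop.png',5); save(ims['scene'][200:330,270:430],'lanescene.png',4.5)
save(ims['scene'][150:240,190:310],'jarscene.png',5)
```

```text
scene jar_center [279.9 136.1] 0.67 184
   col [129. 110.  37.]
scene jar_center [258.7 122.1] 0.67 387
   col [67. 44. 63.]
scene jar_center [242.4 200.5] 0.66 541
   col [98. 59. 36.]
scene jar_center [280.5 294.3] 0.65 692
   col [68. 43. 69.]
scene lane [345.1 261.4] 0.84 6466
scene bottle_a [216.1 241.2] 0.92 1198
scene bottle_a [184.2 201.7] 0.92 1001
scene bottle_a [290.1 157.2] 0.85 950
scene bowl [235.9 150.2] 0.96 639
scene bowl [348.3 262. ] 0.33 6783
top jar_center [357.2 282.7] 0.83 455
   col [127. 107.  38.]
top jar_center [218.8 164.8] 0.79 411
   col [70. 39. 75.]
top jar_center [315.2 200.6] 0.67 393
   col [112.  64.  44.]
top jar_center [394.7 280.8] 0.6 434
   col [66. 35. 73.]
top lane [209.5 230.2] 0.67 5257
top bottle_a [333.8 151.6] 0.97 502
top bottle_a [324.6 258. ] 0.86 437
top bottle_a [275.5 150.9] 0.84 452
top bowl [374.7 232.2] 0.75 870
top [ 0.6225 -0.1575  0.033 ]
scene [ 0.6159 -0.154   0.033 ]
top lane [0.5393 0.0819 0.    ]
scene lane [0.5478 0.0891 0.    ]
mouth [0.5502 0.029  0.004 ] [0.5524 0.0441 0.004 ]
zone [0.5209 0.2315 0.004 ] [0.5234 0.2278 0.004 ]
bA [ 0.466 -0.184  0.   ]
bowl [ 0.539 -0.32   0.   ]
b2 [ 0.751 -0.052  0.   ]
b3 [ 0.755 -0.203  0.   ]
```

View pics/lanetop.png

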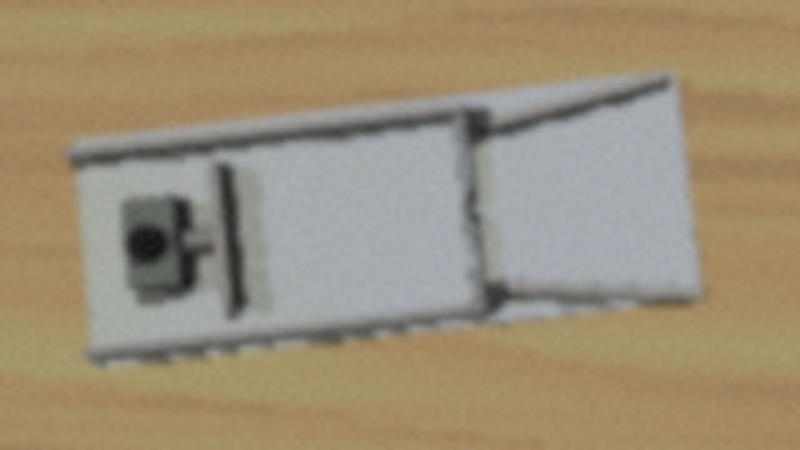

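View pics/lanescene.png

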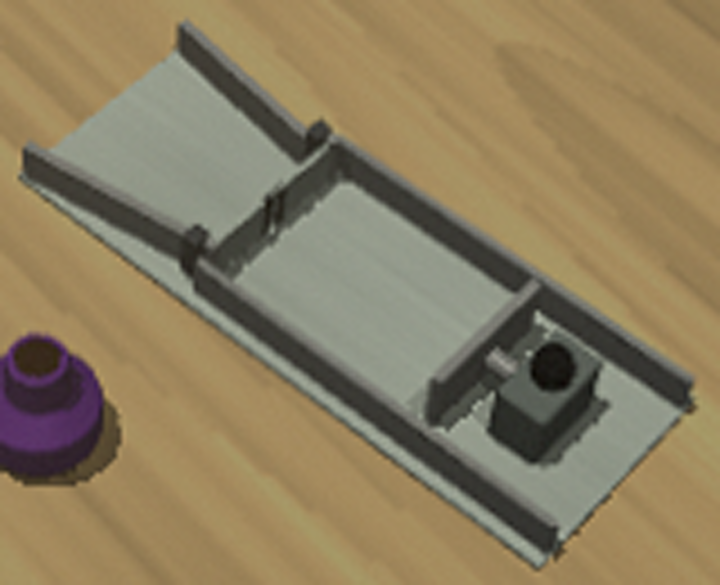

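View pics/jarscene.png

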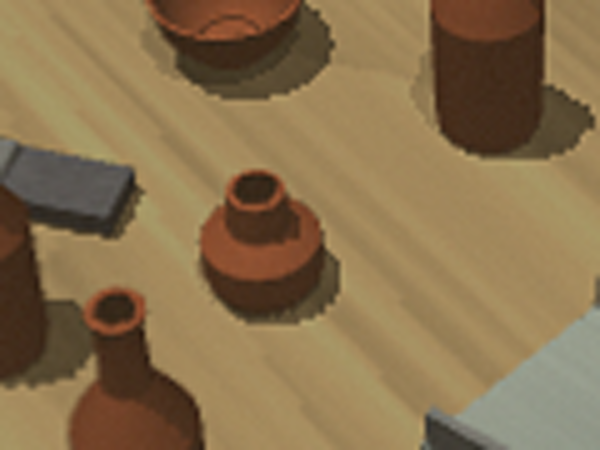

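The crop confirms it: the low plain clay jar with a narrow neck is at scene (243,196). Next I'll fit the lane pose from its corners in both views.

```bash
cat > fit.py <<'E'
from h import *
from scipy.optimize import least_squares
S=lambda x,y:[270+(x+.5)/4.5-.5,200+(y+.5)/4.5-.5]
T=lambda x,y:[130+(x+.5)/5-.5,185+(y+.5)/5-.5]
obs=[('scene',S(22,178),(-115,-65,2)),('scene',S(543,567),(230,-65,2)),('scene',S(185,22),(-112,61,28)),('scene',S(28,145),(-112,-61,28)),
('top',T(678,75),(-115,-65,2)),('top',T(702,297),(-115,65,2)),('top',T(72,150),(230,-65,2)),('top',T(92,362),(230,65,2))]
def w(p,L):
    L=np.array(L)/1000; c,s=np.cos(p[2]),np.sin(p[2]); return np.array([p[0]+c*L[0]-s*L[1],p[1]+s*L[0]+c*L[1],L[2]])
def fit(o):
    f=lambda p:np.concatenate([proj(c,w(p,L))[0]-px for c,px,L in o]); return least_squares(f,[.54,.085,1.7],loss='soft_l1')
E
python3 - <<'E'
from fit import *
for o in (obs,obs[:4],obs[4:]):
    r=fit(o); print(r.x.round(4),r.fun.round(1).tolist())
p=fit(obs).x; np.save('lane.npy',p)
for c,x0,y0,ww,h,s in [('top',130,185,160,90,5),('scene',270,200,160,130,4.5)]:
    im=cv2.resize(cams.grab_frame(c)[y0:y0+h,x0:x0+ww],None,fx=s,fy=s,interpolation=cv2.INTER_CUBIC)
    def ln(pts,col):
        q=np.array([(proj(c,w(p,P))[0]-[x0,y0]+.5)*s for P in pts]); cv2.polylines(im,[q.astype(int)],False,col,1)
    ln([(-115,-65,4),(230,-65,4),(230,65,4),(-115,65,4),(-115,-65,4)],(255,0,0))
    for sg in(1,-1):
        ln([(230,53*sg,28),(6,53*sg,28)],(0,255,0)); ln([(0,42*sg,28),(-112,58*sg,28)],(0,255,0)); ln([(0,42*sg,36),(-9,42*sg,36)],(0,0,255))
    ln([(-115,0,4),(230,0,4)],(255,255,0))
    for x in(122,140,157): ln([(x,-40,44),(x,40,44)],(255,0,255))
    save(im,'fit_%s.png'%c)
E
```

```text
[0.5423 0.088  1.7147] [-0.7, -0.2, -0.4, 0.3, -0.4, -0.1, -0.2, -0.1, -1.2, 0.0, -0.5, 1.2, -0.3, -0.3, 0.2, 2.9]
[0.5415 0.0886 1.7163] [-0.3, -0.1, 0.2, 0.2, -0.1, -0.1, 0.2, -0.1]
[0.5449 0.0868 1.7065] [-0.5, -0.6, -0.2, 0.7, 0.3, -1.9, 0.4, 1.3]
```

View pics/fit_top.png

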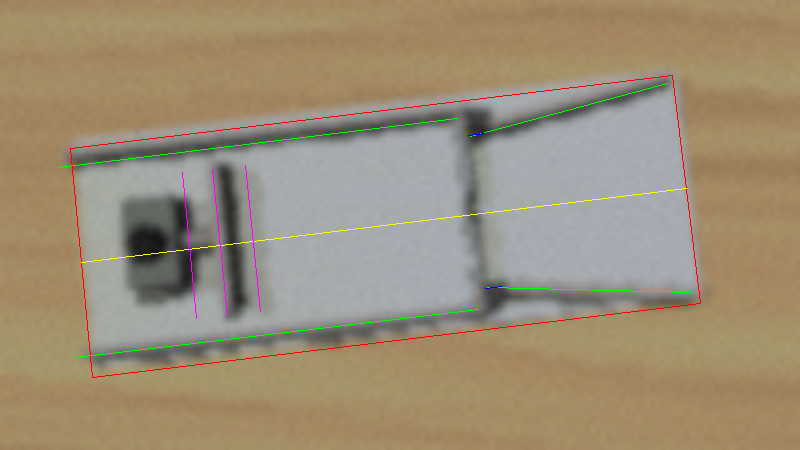

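View pics/fit_scene.png

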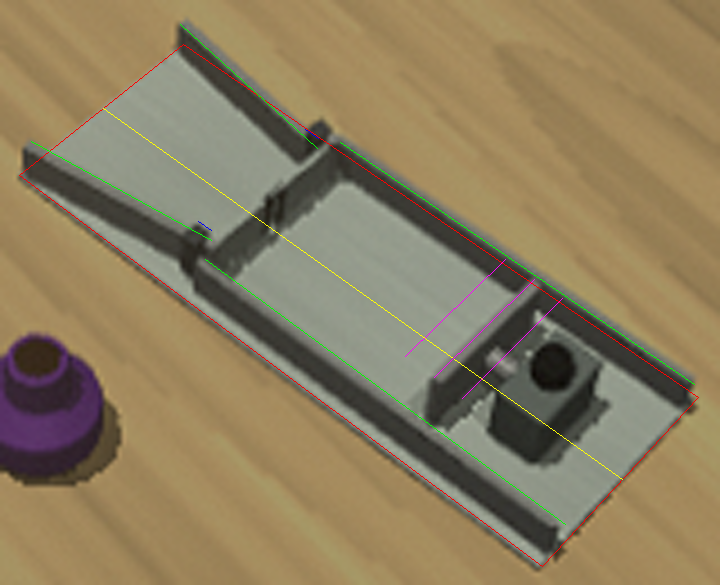

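Run:
```python
from h import *
im=cams.grab_frame('top'); save(im[180:220,290:340],'jartop.png',12)
print('scene rim',onz('scene',[241,187.4],.066).round(4))
# triangulate
o1,d1=ray('top',[314.8,199.8]);o2,d2=ray('scene',[242.9,196.3])
A=np.stack([d1,-d2],1); t=np.linalg.lstsq(A,o2-o1,rcond=None)[0]; print(o1+d1*t[0],o2+d2*t[1])
```

```text
scene rim [ 0.6186 -0.1542  0.066 ]
[ 0.62225979 -0.15723808  0.0356311 ] [ 0.61667271 -0.1526882   0.03455149]
```

View pics/jartop.png

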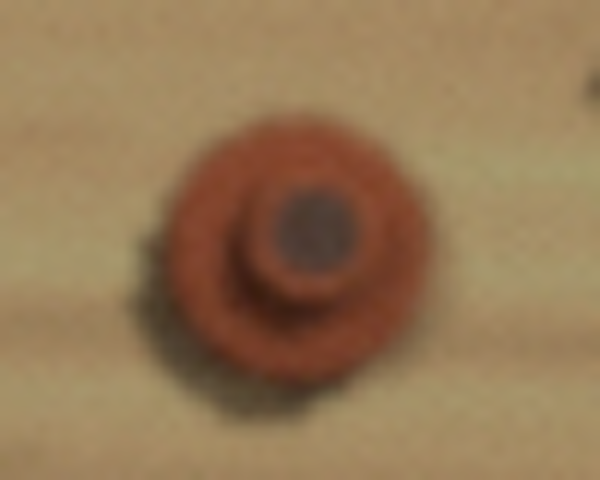

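Request:
jog_arm:
  commands:
    - {"x": -65,"y": -50}
    - {"x": -130,"y": -100}
    - {"x": -195,"y": -150}
    - {"x": -260,"y": -200}
    - {"x": -325,"y": -250}
    - {"x": -385,"y": -295}
    - {"x": -440,"y": -340}
    - {"x": -495,"y": -390}
    - {"x": -545,"y": -435}
    - {"x": -590,"y": -480}
  grip_force: 10

```text
$.commands[0]: bad value
```

The top crop shows the jar's rim centred at about (315.7,198.7) and its belly at about (314.3,200.2).

Run:
```python
from h import *
print(onz('top',[315.7,198.7],.066),onz('top',[314.3,200.2],.03))
```

```text
[ 0.62205128 -0.15636409  0.066     ] [ 0.62171283 -0.15646895  0.03      ]
```

Request:
jog_arm:
  commands:
    - {"x": -45,"y": -42,"z": 0,"rx": 0,"ry": 0,"rz": 0,"hand": 80}
    - {"x": -90,"y": -83,"z": 0,"rx": 0,"ry": 0,"rz": 0,"hand": 80}
    - {"x": -135,"y": -125,"z": 0,"rx": 0,"ry": 0,"rz": 0,"hand": 80}
    - {"x": -180,"y": -167,"z": 0,"rx": 0,"ry": 0,"rz": 0,"hand": 80}
    - {"x": -225,"y": -208,"z": 0,"rx": 0,"ry": 0,"rz": 0,"hand": 80}
    - {"x": -270,"y": -250,"z": 0,"rx": 0,"ry": 0,"rz": 0,"hand": 80}
    - {"x": -315,"y": -292,"z": 0,"rx": 0,"ry": 0,"rz": 0,"hand": 80}
    - {"x": -360,"y": -333,"z": 0,"rx": 0,"ry": 0,"rz": 0,"hand": 80}
    - {"x": -405,"y": -375,"z": 0,"rx": 0,"ry": 0,"rz": 0,"hand": 80}
    - {"x": -450,"y": -417,"z": 0,"rx": 0,"ry": 0,"rz": 0,"hand": 80}
  grip_force: 10

```text
time: 2.6
tcp_pos: [0.5029, 0.0681, 0.2191]
ee_rot: [0.53, 3.095, 0.001]
contact_force: [0.6, 0.1, 0.1]
grip_width: 0.0799
```

Request:
jog_arm:
  commands:
    - {"x": -45,"y": -42,"z": 0,"rx": 0,"ry": 0,"rz": 0,"hand": 70}
    - {"x": -90,"y": -84,"z": 0,"rx": 0,"ry": 0,"rz": 0,"hand": 70}
    - {"x": -135,"y": -126,"z": 0,"rx": 0,"ry": 0,"rz": 0,"hand": 70}
    - {"x": -175,"y": -162,"z": 0,"rx": 0,"ry": 0,"rz": 0,"hand": 70}
    - {"x": -185,"y": -171,"z": 25,"rx": 0,"ry": 0,"rz": 0,"hand": 70}
    - {"x": -185,"y": -171,"z": 70,"rx": 0,"ry": 0,"rz": 0,"hand": 70}
    - {"x": -185,"y": -171,"z": 110,"rx": 0,"ry": 0,"rz": 0,"hand": 70}
    - {"x": -185,"y": -171,"z": 115,"rx": 0,"ry": 0,"rz": 0,"hand": 70}
    - {"x": -185,"y": -171,"z": 115,"rx": 0,"ry": 0,"rz": 0,"hand": 70}

```text
time: 3.72
tcp_pos: [0.6202, -0.1534, 0.1046]
ee_rot: [0.531, 3.095, -0.0]
contact_force: [0.7, -0.5, 1.5]
grip_width: 0.07
```

Run:
```python
from h import *
im=cams.grab_frame('scene'); save(im[110:230,170:320],'over.png',5)
im=cams.grab_frame('top'); save(im[150:280,260:400],'overt.png',5)
s=sensors.observe(); print(s['tcp_pos'],s['ee_rot'],s['contact_force'],s['joint_pos'])
```

```text
[ 0.62087786 -0.1535457   0.10581271] [ 5.30303594e-01  3.09237986e+00 -4.97151290e-04] [ 0.15768958 -0.19375322  1.32835553] [ 0.15287634  0.71459975  0.09492611  1.58710076 -0.08340184  0.83976481
  1.51129763]
```

View pics/over.png

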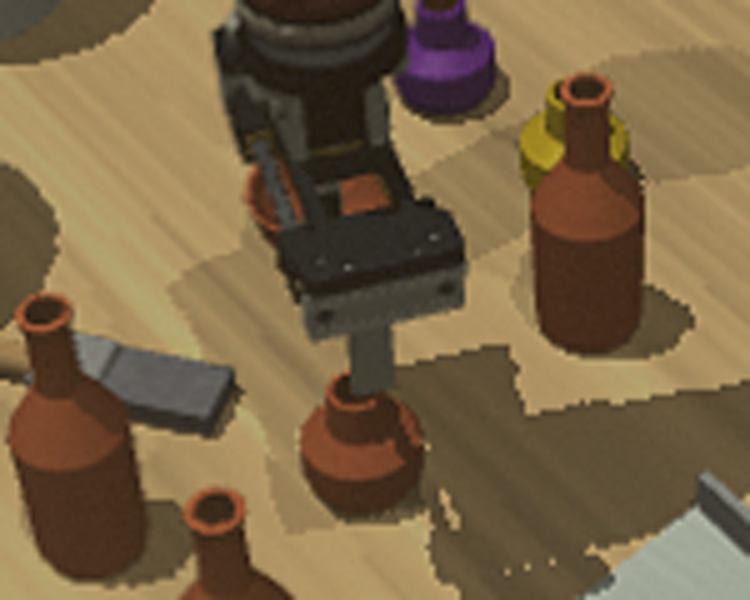

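View pics/overt.png

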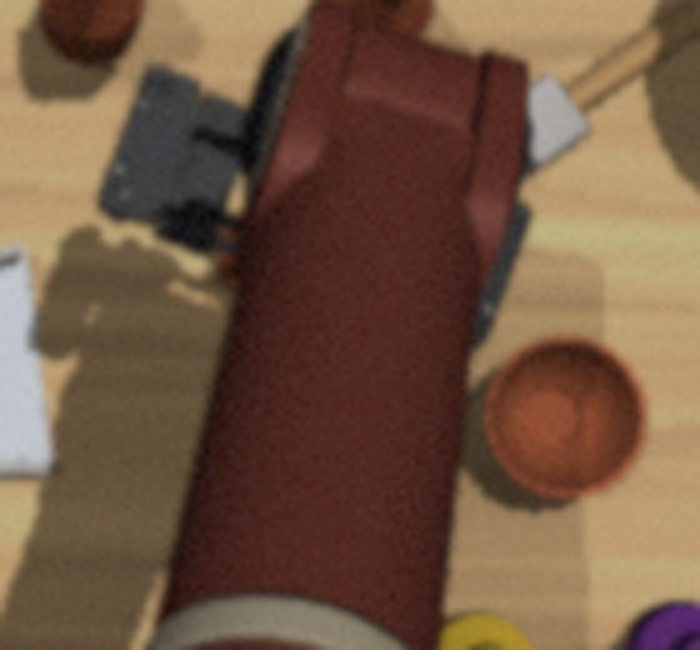

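The fingers are over the neck, and the picture agrees with the numbers. Now I'll lower and close.

Request:
jog_arm:
  commands:
    - {"x": 0,"y": -1,"z": 25,"rx": 0,"ry": 0,"rz": 0,"hand": 60}
    - {"x": 0,"y": -1,"z": 48,"rx": 0,"ry": 0,"rz": 0,"hand": 55}
    - {"x": 0,"y": -1,"z": 57,"rx": 0,"ry": 0,"rz": 0,"hand": 50}
    - {"x": 0,"y": -1,"z": 57,"rx": 0,"ry": 0,"rz": 0,"hand": 45}
    - {"x": 0,"y": -1,"z": 57,"rx": 0,"ry": 0,"rz": 0,"hand": 40}
    - {"x": 0,"y": -1,"z": 57,"rx": 0,"ry": 0,"rz": 0,"hand": 36}
    - {"x": 0,"y": -1,"z": 57,"rx": 0,"ry": 0,"rz": 0,"hand": 33}
    - {"x": 0,"y": -1,"z": 57,"rx": 0,"ry": 0,"rz": 0,"hand": 28}
    - {"x": 0,"y": -1,"z": 57,"rx": 0,"ry": 0,"rz": 0,"hand": 20}
    - {"x": 0,"y": -1,"z": 57,"rx": 0,"ry": 0,"rz": 0,"hand": 20}
  grip_force: 12

```text
time: 5.08
tcp_pos: [0.6192, -0.1557, 0.0474]
ee_rot: [0.532, 3.095, -0.003]
contact_force: [-1.0, -3.6, 4.9]
grip_width: 0.0308
```

Run:
```python
from h import *
im=cams.grab_frame('scene'); save(im[110:230,170:320],'grip.png',5)
s=sensors.observe(); print(s['tcp_pos'],s['ee_rot'],s['contact_force'],s['grip_width'])
```

```text
[ 0.61926315 -0.1556515   0.04738049] [ 5.32057059e-01  3.09490614e+00 -2.91038746e-03] [-1.55278527 -3.55227017  5.60960443] 0.03134508965693327
```

View pics/grip.png

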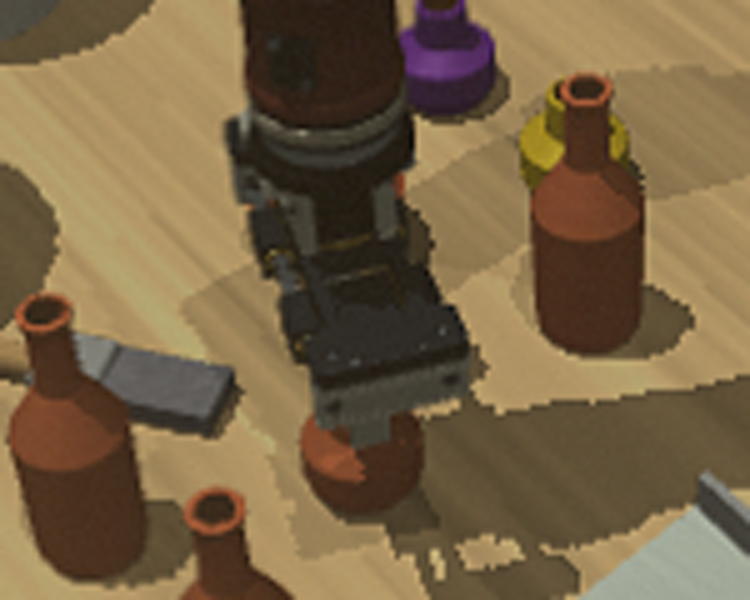

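Request:
jog_arm:
  commands:
    - {"x": 0,"y": 0,"z": -15,"rx": 0,"ry": 0,"rz": 0,"hand": 20}
    - {"x": 0,"y": 0,"z": -40,"rx": 0,"ry": 0,"rz": 0,"hand": 20}
    - {"x": 10,"y": 12,"z": -60,"rx": 0,"ry": 0,"rz": 0.1,"hand": 20}
    - {"x": 29,"y": 35,"z": -65,"rx": 0,"ry": 0,"rz": 0.25,"hand": 20}
    - {"x": 50,"y": 60,"z": -65,"rx": 0,"ry": 0,"rz": 0.42,"hand": 20}
    - {"x": 71,"y": 85,"z": -65,"rx": 0,"ry": 0,"rz": 0.59,"hand": 20}
    - {"x": 92,"y": 110,"z": -65,"rx": 0,"ry": 0,"rz": 0.76,"hand": 20}
    - {"x": 110,"y": 132,"z": -65,"rx": 0,"ry": 0,"rz": 0.93,"hand": 20}
    - {"x": 122,"y": 146,"z": -65,"rx": 0,"ry": 0,"rz": 1.05,"hand": 20}
    - {"x": 125,"y": 149,"z": -65,"rx": 0,"ry": 0,"rz": 1.089,"hand": 20}
  grip_force: 18

```text
time: 6.38
tcp_pos: [0.5498, 0.0317, 0.1113]
ee_rot: [-2.051, -2.375, -0.001]
contact_force: [-0.0, 0.1, -1.5]
grip_width: 0.0311
```

Run:
```python
from h import *
p=np.load('lane.npy')
im=cams.grab_frame('scene'); save(im[110:310,200:420],'carry.png',3)
s=sensors.observe(); print(s['tcp_pos'],s['ee_rot'],s['contact_force'],s['grip_width'],s['joint_pos'])
M=R.from_rotvec(s['ee_rot']).as_matrix(); print(M.round(4))
c,sn=np.cos(p[2]),np.sin(p[2]); print('lane xy',np.array([[c,sn],[-sn,c]])@(s['tcp_pos'][:2]-p[:2]))
```

```text
[0.55008243 0.03072669 0.11139838] [-2.05397148e+00 -2.37407664e+00 -9.15143953e-04] [ 0.25435338  0.66019845 -2.27343492] 0.03113958350292575 [-0.36536607  0.62754108  0.42456781  1.84473085 -0.36642519  0.74834675
  0.40423939]
[[-0.1438  0.9896 -0.0014]
 [ 0.9896  0.1438  0.002 ]
 [ 0.0021 -0.0011 -1.    ]]
lane xy [-0.05776164  0.00051949]
```

View pics/carry.png

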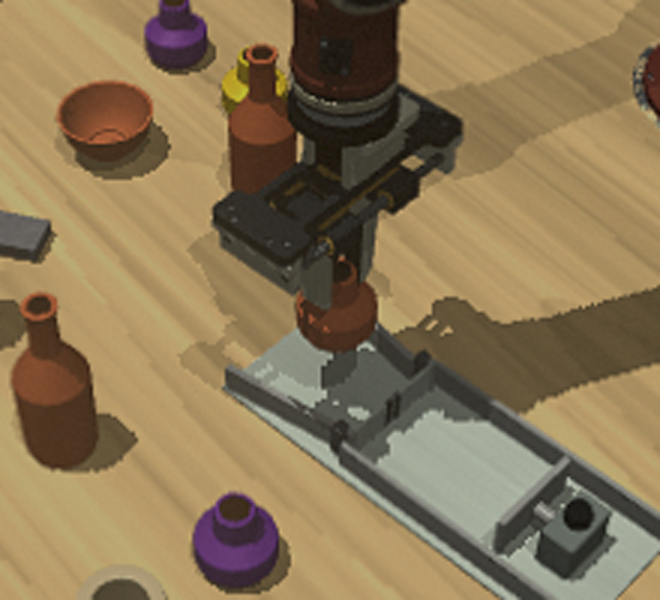

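The jar hangs upright over the mouth and the tool x axis now matches lane +x. Now I'll lower it.

Request:
jog_arm:
  commands:
    - {"x": -3,"y": 0,"z": 20,"rx": 0,"ry": 0,"rz": 0,"hand": 20}
    - {"x": -6,"y": 0,"z": 40,"rx": 0,"ry": 0,"rz": 0,"hand": 20}
    - {"x": -6,"y": 0,"z": 52,"rx": 0,"ry": 0,"rz": 0,"hand": 20}
    - {"x": -6,"y": 0,"z": 56,"rx": 0,"ry": 0,"rz": 0,"hand": 20}
    - {"x": -6,"y": 0,"z": 58,"rx": 0,"ry": 0,"rz": 0,"hand": 20}
    - {"x": -6,"y": 0,"z": 58,"rx": 0,"ry": 0,"rz": 0,"hand": 20}

```text
time: 7.18
tcp_pos: [0.5521, 0.0221, 0.0541]
ee_rot: [2.057, 2.373, 0.001]
contact_force: [0.4, 0.1, -1.9]
grip_width: 0.0307
```

Request:
jog_arm:
  commands:
    - {"x": 0,"y": 0,"z": 1,"rx": 0,"ry": 0,"rz": 0,"hand": 20}
    - {"x": 0,"y": 0,"z": 2,"rx": 0,"ry": 0,"rz": 0,"hand": 20}
    - {"x": 0,"y": 0,"z": 2,"rx": 0,"ry": 0,"rz": 0,"hand": 20}

```text
time: 7.55
tcp_pos: [0.5516, 0.0221, 0.0517]
ee_rot: [-2.058, -2.374, 0.0]
contact_force: [0.1, 0.4, -2.0]
grip_width: 0.031
```

Request:
jog_arm:
  commands:
    - {"x": 0,"y": 0,"z": 0.5,"rx": 0,"ry": 0,"rz": 0,"hand": 20}
    - {"x": 0,"y": 0,"z": 1,"rx": 0,"ry": 0,"rz": 0,"hand": 20}
    - {"x": 0,"y": 0,"z": 1,"rx": 0,"ry": 0,"rz": 0,"hand": 20}

```text
time: 7.92
tcp_pos: [0.5517, 0.022, 0.0512]
ee_rot: [-2.058, -2.373, -0.001]
contact_force: [-1.9, -0.6, 5.9]
grip_width: 0.0314
```

Run:
```python
from h import *
im=cams.grab_frame('scene'); save(im[190:270,250:350],'place.png',7)
s=sensors.observe(); print(s['tcp_pos'],s['contact_force'])
```

```text
[0.55171223 0.02201023 0.05125725] [-2.09018719  0.06213997  5.0118731 ]
```

View pics/place.png

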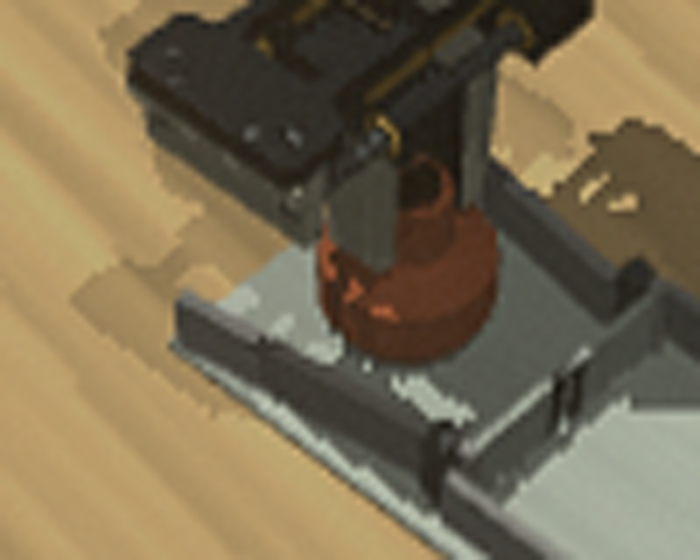

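The jar is on the floor, with about 5 N upward felt. Now I'll let go and rise.

Request:
jog_arm:
  commands:
    - {"x": 0,"y": 0,"z": 0,"rx": 0,"ry": 0,"rz": 0,"hand": 36}
    - {"x": 0,"y": 0,"z": 0,"rx": 0,"ry": 0,"rz": 0,"hand": 44}
    - {"x": 0,"y": 0,"z": 0,"rx": 0,"ry": 0,"rz": 0,"hand": 54}
    - {"x": 0,"y": 0,"z": 0,"rx": 0,"ry": 0,"rz": 0,"hand": 60}
    - {"x": 0,"y": 0,"z": -1,"rx": 0,"ry": 0,"rz": 0,"hand": 60}
    - {"x": 0,"y": 0,"z": -20,"rx": 0,"ry": 0,"rz": 0,"hand": 60}
    - {"x": 0,"y": 0,"z": -45,"rx": 0,"ry": 0,"rz": 0,"hand": 60}
    - {"x": -10,"y": 0,"z": -60,"rx": 0,"ry": 0,"rz": 0,"hand": 40}
    - {"x": -30,"y": 0,"z": -60,"rx": 0,"ry": 0,"rz": 0,"hand": 26}
    - {"x": -55,"y": 0,"z": -60,"rx": 0,"ry": 0,"rz": 0,"hand": 26}

```text
time: 9.22
tcp_pos: [0.5595, -0.0332, 0.1109]
ee_rot: [2.057, 2.374, 0.0]
contact_force: [-0.8, -0.6, 0.4]
grip_width: 0.0345
```

```bash
cat > st.py <<'E'
from h import *
p=np.load('lane.npy'); c,sn=np.cos(p[2]),np.sin(p[2]); L=np.array([[c,sn],[-sn,c]])
def lane(P): return (L@(np.asarray(P)[:2]-p[:2])*1000).round(1)
def st():
    s=sensors.observe(); print('t',s['time'],'lane tcp',lane(s['tcp_pos']),'z',s['tcp_pos'][2].round(4),'F lane',(L@s['contact_force'][:2]).round(2),s['contact_force'][2].round(2),'w',s['grip_width'].round(4))
E
python3 - <<'E'
from st import *
im=cams.grab_frame('scene'); save(im[180:300,240:400],'rel.png',4.5)
for d in cams.place_of('scene','jar_center'): print(np.round(d['at'],1),lane(onz('scene',d['at'],.037)),round(d['confidence'],2))
st()
E
```

```text
[278.4 288.3] [   9.2 -174.5] 0.97
[260.6 117.8] [-445.6  213. ] 0.59
[307.6 228.5] [-59.   -7.4] 0.57
[283.9 135.2] [-339.5  201.8] 0.55Traceback (most recent call last):
  File "<stdin>", line 4, in <module>
  File "st.py", line 5, in st
    s=sensors.observe(); print('t',s['time'],'lane tcp',lane(s['tcp_pos']),'z',s['tcp_pos'][2].round(4),'F lane',(L@s['contact_force'][:2]).round(2),s['contact_force'][2].round(2),'w',s['grip_width'].round(4))
                                                                                                                                                                                        ^^^^^^^^^^^^^^^^^^^^^
AttributeError: 'float' object has no attribute 'round'
```

View pics/rel.png

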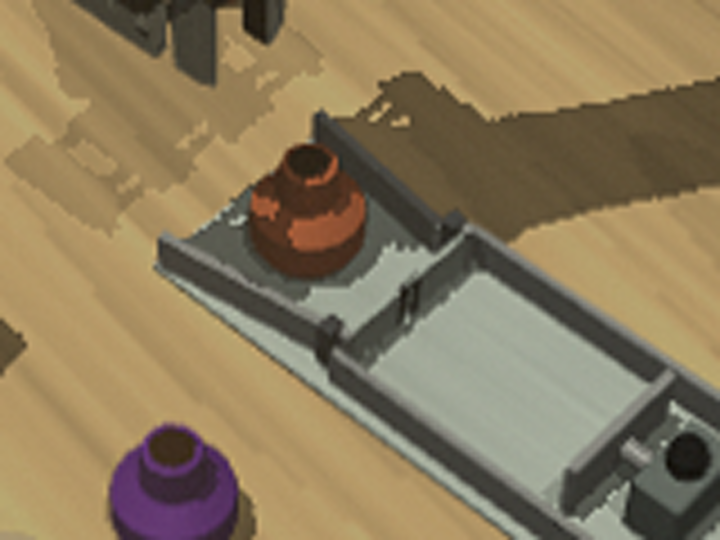

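The jar stands upright and released at about lane (-67, 0). Next I'll bring the slightly open fingers, as a cradle, down behind it.

Request:
jog_arm:
  commands:
    - {"x": 0,"y": 0,"z": 0,"rx": 0,"ry": 0,"rz": 0,"hand": 26}
    - {"x": 0,"y": 0,"z": 40,"rx": 0,"ry": 0,"rz": 0,"hand": 26}
    - {"x": 0,"y": 0,"z": 75,"rx": 0,"ry": 0,"rz": 0,"hand": 26}
    - {"x": 0,"y": 0,"z": 95,"rx": 0,"ry": 0,"rz": 0,"hand": 26}
    - {"x": 0,"y": 0,"z": 97,"rx": 0,"ry": 0,"rz": 0,"hand": 26}
    - {"x": 0,"y": 0,"z": 97,"rx": 0,"ry": 0,"rz": 0,"hand": 26}

```text
time: 10.07
tcp_pos: [0.5599, -0.0317, 0.0141]
ee_rot: [2.057, 2.374, 0.001]
contact_force: [-0.9, -0.4, -0.4]
grip_width: 0.0259
```

```bash
sed -i "s/s\['grip_width'\].round(4)/round(float(s['grip_width']),4)/" st.py
python3 - <<'E'
from st import *
im=cams.grab_frame('scene'); save(im[170:290,230:390],'behind.png',4.5)
st()
E
```

```text
t 10.125 lane tcp [-121.2   -0.5] z 0.0145 F lane [-0.95 -0.82] -0.2 w 0.0264
```

View pics/behind.png

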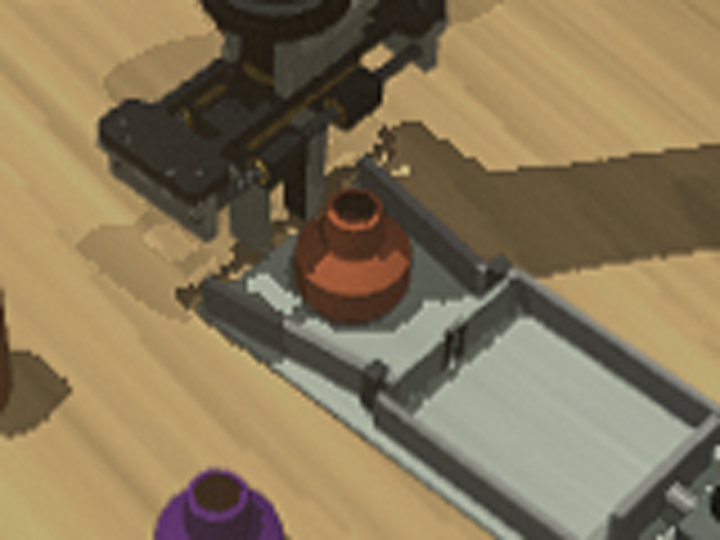

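Request:
jog_arm:
  commands:
    - {"x": 5,"y": 0,"z": 0,"rx": 0,"ry": 0,"rz": 0,"hand": 26}
    - {"x": 11,"y": 0,"z": 0,"rx": 0,"ry": 0,"rz": 0,"hand": 26}
    - {"x": 16,"y": 0,"z": 0,"rx": 0,"ry": 0,"rz": 0,"hand": 26}
    - {"x": 21,"y": 0,"z": 0,"rx": 0,"ry": 0,"rz": 0,"hand": 26}
    - {"x": 28,"y": 0,"z": 0,"rx": 0,"ry": 0,"rz": 0,"hand": 26}
    - {"x": 36,"y": 0,"z": 0,"rx": 0,"ry": 0,"rz": 0,"hand": 26}
    - {"x": 44,"y": 0,"z": 0,"rx": 0,"ry": 0,"rz": 0,"hand": 26}
    - {"x": 52,"y": 0,"z": 0,"rx": 0,"ry": 0,"rz": 0,"hand": 26}
    - {"x": 60,"y": 0,"z": 0,"rx": 0,"ry": 0,"rz": 0,"hand": 26}

```text
time: 11.25
tcp_pos: [0.5511, 0.0271, 0.0138]
ee_rot: [2.058, 2.373, -0.0]
contact_force: [1.5, -3.8, 1.5]
grip_width: 0.0256
```

Run:
```python
from st import *
im=cams.grab_frame('scene'); save(im[190:310,250:410],'p1.png',4.5)
st()
```

```text
t 11.3 lane tcp [-60.1  -0. ] z 0.0137 F lane [-0.78  0.36] 0.75 w 0.0264
```

View pics/p1.png

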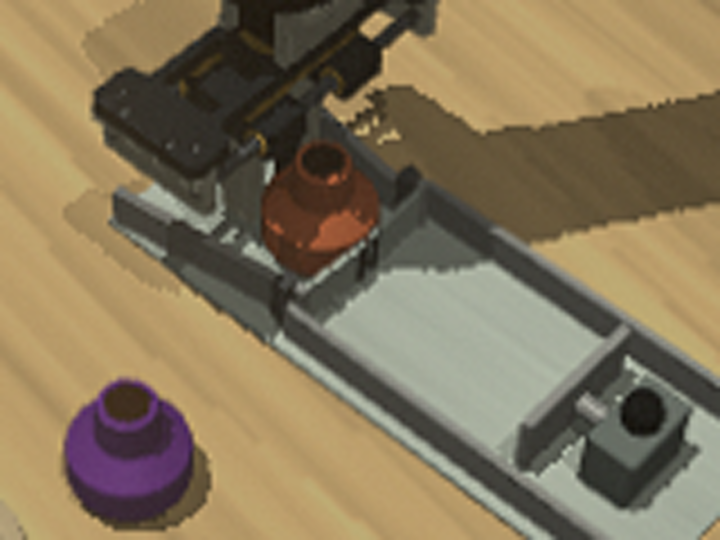

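The jar is upright and centred, right at the flaps. I'll keep pushing through the gate.

Request:
jog_arm:
  commands:
    - {"x": 5,"y": 0,"z": 0,"rx": 0,"ry": 0,"rz": 0,"hand": 26}
    - {"x": 11,"y": 0,"z": 0,"rx": 0,"ry": 0,"rz": 0,"hand": 26}
    - {"x": 17,"y": 0,"z": 0,"rx": 0,"ry": 0,"rz": 0,"hand": 26}
    - {"x": 23,"y": 0,"z": 0,"rx": 0,"ry": 0,"rz": 0,"hand": 26}
    - {"x": 29,"y": 0,"z": 0,"rx": 0,"ry": 0,"rz": 0,"hand": 26}
    - {"x": 35,"y": 0,"z": 0,"rx": 0,"ry": 0,"rz": 0,"hand": 26}
    - {"x": 41,"y": 0,"z": 0,"rx": 0,"ry": 0,"rz": 0,"hand": 26}
    - {"x": 47,"y": 0,"z": 0,"rx": 0,"ry": 0,"rz": 0,"hand": 26}
    - {"x": 53,"y": 0,"z": 0,"rx": 0,"ry": 0,"rz": 0,"hand": 26}

```text
time: 12.42
tcp_pos: [0.5435, 0.079, 0.0137]
ee_rot: [2.058, 2.372, -0.001]
contact_force: [0.3, -5.5, 1.7]
grip_width: 0.026
```

Run:
```python
from st import *
im=cams.grab_frame('scene'); save(im[200:320,270:430],'p2.png',4.5)
st()
```

```text
t 12.475 lane tcp [-7.8  0.1] z 0.0137 F lane [-4.53 -0.31] 2.62 w 0.026
```

View pics/p2.png

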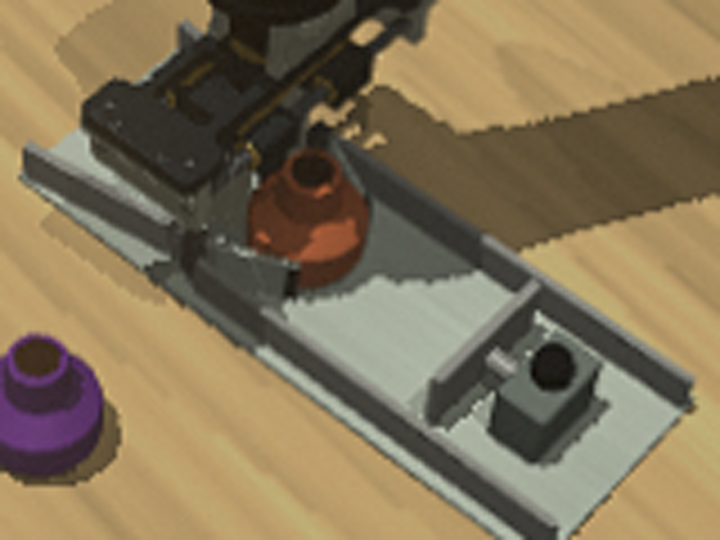

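Both flaps are open and the jar is upright in the gate. I'll push on to just short of the earliest possible plate contact (TCP about lane 55).

Request:
jog_arm:
  commands:
    - {"x": 6,"y": 0,"z": 0,"rx": 0,"ry": 0,"rz": 0,"hand": 26}
    - {"x": 12,"y": 0,"z": 0,"rx": 0,"ry": 0,"rz": 0,"hand": 26}
    - {"x": 18,"y": 0,"z": 0,"rx": 0,"ry": 0,"rz": 0,"hand": 26}
    - {"x": 24,"y": 0,"z": 0,"rx": 0,"ry": 0,"rz": 0,"hand": 26}
    - {"x": 30,"y": 0,"z": 0,"rx": 0,"ry": 0,"rz": 0,"hand": 26}
    - {"x": 36,"y": 0,"z": 0,"rx": 0,"ry": 0,"rz": 0,"hand": 26}
    - {"x": 42,"y": 0,"z": 0,"rx": 0,"ry": 0,"rz": 0,"hand": 26}
    - {"x": 48,"y": 0,"z": 0,"rx": 0,"ry": 0,"rz": 0,"hand": 26}
    - {"x": 54,"y": 0,"z": 0,"rx": 0,"ry": 0,"rz": 0,"hand": 26}
    - {"x": 57,"y": 0,"z": 0,"rx": 0,"ry": 0,"rz": 0,"hand": 26}

```text
time: 13.72
tcp_pos: [0.535, 0.1368, 0.0135]
ee_rot: [-2.057, -2.374, 0.0]
contact_force: [-0.1, -3.5, 0.9]
grip_width: 0.0261
```

Run:
```python
from st import *
im=cams.grab_frame('scene'); save(im[200:320,270:430],'p3.png',4.5)
st()
```

```text
t 13.775 lane tcp [49.7  0.2] z 0.0135 F lane [-1.95 -0.21] 0.45 w 0.0259
```

View pics/p3.png

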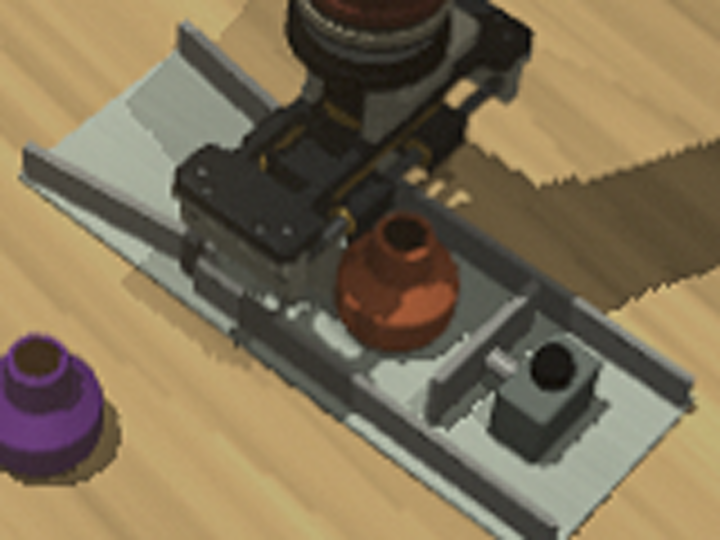

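Request:
jog_arm:
  commands:
    - {"x": 3,"y": 0,"z": 0,"rx": 0,"ry": 0,"rz": 0,"hand": 26}
    - {"x": 6,"y": 0,"z": 0,"rx": 0,"ry": 0,"rz": 0,"hand": 26}
    - {"x": 9,"y": 0,"z": 0,"rx": 0,"ry": 0,"rz": 0,"hand": 26}
    - {"x": 12,"y": 0,"z": 0,"rx": 0,"ry": 0,"rz": 0,"hand": 26}
    - {"x": 14,"y": 0,"z": 0,"rx": 0,"ry": 0,"rz": 0,"hand": 26}
    - {"x": 14,"y": 0,"z": 0,"rx": 0,"ry": 0,"rz": 0,"hand": 26}

```text
time: 14.52
tcp_pos: [0.5331, 0.1505, 0.0136]
ee_rot: [-2.057, -2.374, -0.0]
contact_force: [0.3, -0.1, -0.4]
grip_width: 0.0261
```

Run:
```python
from st import *
st()
```

```text
t 14.525 lane tcp [63.2  0.1] z 0.0136 F lane [-0.19 -0.29] -0.42 w 0.0261
```

Request:
jog_arm:
  commands:
    - {"x": 1,"y": 0,"z": 0,"rx": 0,"ry": 0,"rz": 0,"hand": 26}
    - {"x": 2,"y": 0,"z": 0,"rx": 0,"ry": 0,"rz": 0,"hand": 26}
    - {"x": 3,"y": 0,"z": 0,"rx": 0,"ry": 0,"rz": 0,"hand": 26}

```text
time: 14.9
tcp_pos: [0.533, 0.1526, 0.0137]
ee_rot: [2.058, 2.373, -0.0]
contact_force: [-0.2, -1.2, -0.6]
grip_width: 0.0261
```

Run:
```python
from st import *
im=cams.grab_frame('scene'); save(im[220:320,310:430],'p4.png',6)
st()
```

```text
t 14.95 lane tcp [65.5 -0. ] z 0.0136 F lane [-1.31 -0.6 ] 0.73 w 0.0261
```

View pics/p4.png

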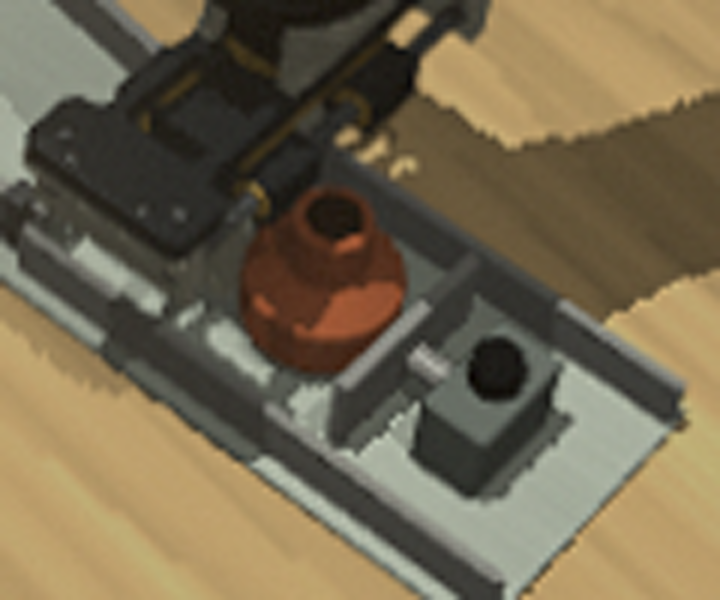

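The jar is close to the plate. I'll feel forward in 1 mm steps.

Request:
jog_arm:
  commands:
    - {"x": 1,"y": 0,"z": 0,"rx": 0,"ry": 0,"rz": 0,"hand": 26}
    - {"x": 1,"y": 0,"z": 0,"rx": 0,"ry": 0,"rz": 0,"hand": 26}

```text
time: 15.2
tcp_pos: [0.5328, 0.1539, 0.0136]
ee_rot: [-2.058, -2.374, -0.0]
contact_force: [0.6, -0.1, -0.5]
grip_width: 0.0263
```

Request:
jog_arm:
  commands:
    - {"x": 1,"y": 0,"z": 0,"rx": 0,"ry": 0,"rz": 0,"hand": 26}
    - {"x": 1,"y": 0,"z": 0,"rx": 0,"ry": 0,"rz": 0,"hand": 26}

```text
time: 15.45
tcp_pos: [0.5327, 0.1549, 0.0137]
ee_rot: [-2.058, -2.374, -0.0]
contact_force: [0.0, 0.0, -0.2]
grip_width: 0.0259
```

Request:
jog_arm:
  commands:
    - {"x": 1,"y": 0,"z": 0,"rx": 0,"ry": 0,"rz": 0,"hand": 26}
    - {"x": 1,"y": 0,"z": 0,"rx": 0,"ry": 0,"rz": 0,"hand": 26}

```text
time: 15.7
tcp_pos: [0.5325, 0.1559, 0.0136]
ee_rot: [-2.058, -2.374, -0.0]
contact_force: [-0.5, -0.8, 0.1]
grip_width: 0.0258
```

Request:
jog_arm:
  commands:
    - {"x": 1,"y": 0,"z": 0,"rx": 0,"ry": 0,"rz": 0,"hand": 26}
    - {"x": 1,"y": 0,"z": 0,"rx": 0,"ry": 0,"rz": 0,"hand": 26}

```text
time: 15.95
tcp_pos: [0.5324, 0.1568, 0.0136]
ee_rot: [-2.058, -2.374, 0.0]
contact_force: [1.1, -0.6, -0.5]
grip_width: 0.026
```

Request:
jog_arm:
  commands:
    - {"x": 1,"y": 0,"z": 0,"rx": 0,"ry": 0,"rz": 0,"hand": 26}
    - {"x": 1,"y": 0,"z": 0,"rx": 0,"ry": 0,"rz": 0,"hand": 26}

```text
time: 16.2
tcp_pos: [0.5323, 0.1576, 0.0137]
ee_rot: [2.058, 2.373, -0.0]
contact_force: [0.6, -2.0, 0.1]
grip_width: 0.0259
```

Request:
jog_arm:
  commands:
    - {"x": 1,"y": 0,"z": 0,"rx": 0,"ry": 0,"rz": 0,"hand": 26}
    - {"x": 1,"y": 0,"z": 0,"rx": 0,"ry": 0,"rz": 0,"hand": 26}

```text
time: 16.45
tcp_pos: [0.5323, 0.1577, 0.0136]
ee_rot: [2.058, 2.372, -0.001]
contact_force: [0.1, -3.7, -0.5]
grip_width: 0.026
```

Request:
jog_arm:
  commands:
    - {"x": 1,"y": 0,"z": 0,"rx": 0,"ry": 0,"rz": 0,"hand": 26}
    - {"x": 1,"y": 0,"z": 0,"rx": 0,"ry": 0,"rz": 0,"hand": 26}

```text
time: 16.7
tcp_pos: [0.5322, 0.1587, 0.0137]
ee_rot: [2.058, 2.372, -0.001]
contact_force: [1.5, -4.3, 0.3]
grip_width: 0.026
```

Contact is felt at TCP y ≈ 0.1577, where the force steps up to about 3.7 N. Half-way is therefore y ≈ 0.1645.

Request:
jog_arm:
  commands:
    - {"x": 1,"y": 0,"z": 0,"rx": 0,"ry": 0,"rz": 0,"hand": 26}
    - {"x": 2,"y": 0,"z": 0,"rx": 0,"ry": 0,"rz": 0,"hand": 26}
    - {"x": 3,"y": 0,"z": 0,"rx": 0,"ry": 0,"rz": 0,"hand": 26}
    - {"x": 3,"y": 0,"z": 0,"rx": 0,"ry": 0,"rz": 0,"hand": 26}

```text
time: 17.2
tcp_pos: [0.5317, 0.1618, 0.0136]
ee_rot: [2.058, 2.372, -0.001]
contact_force: [0.9, -6.0, -0.4]
grip_width: 0.0264
```

Request:
jog_arm:
  commands:
    - {"x": 1,"y": 0,"z": 0,"rx": 0,"ry": 0,"rz": 0,"hand": 26}
    - {"x": 2,"y": 0,"z": 0,"rx": 0,"ry": 0,"rz": 0,"hand": 26}
    - {"x": 2,"y": 0,"z": 0,"rx": 0,"ry": 0,"rz": 0,"hand": 26}

```text
time: 17.58
tcp_pos: [0.5315, 0.1632, 0.0137]
ee_rot: [2.058, 2.371, -0.002]
contact_force: [0.9, -5.6, -0.5]
grip_width: 0.0259
```

Run:
```python
from st import *
im=cams.grab_frame('scene'); save(im[220:320,310:430],'p5.png',6)
st()
```

```text
t 17.625 lane tcp [76.  -0.1] z 0.0136 F lane [-6.71  0.02] -0.44 w 0.0257
```

View pics/p5.png

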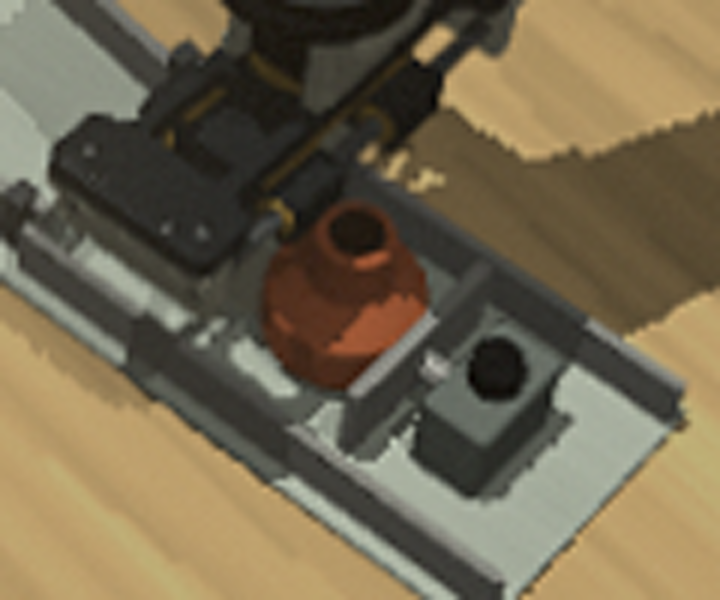

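The picture shows the plate visibly pressed in, by about 5.5 mm. I'll add 1.5 mm and hold.

Request:
jog_arm:
  commands:
    - {"x": 1,"y": 0,"z": 0,"rx": 0,"ry": 0,"rz": 0,"hand": 26}
    - {"x": 1.5,"y": 0,"z": 0,"rx": 0,"ry": 0,"rz": 0,"hand": 26}
    - {"x": 1.5,"y": 0,"z": 0,"rx": 0,"ry": 0,"rz": 0,"hand": 26}
    - {"x": 1.5,"y": 0,"z": 0,"rx": 0,"ry": 0,"rz": 0,"hand": 26}
    - {"x": 1.5,"y": 0,"z": 0,"rx": 0,"ry": 0,"rz": 0,"hand": 26}
    - {"x": 1.5,"y": 0,"z": 0,"rx": 0,"ry": 0,"rz": 0,"hand": 26}
    - {"x": 1.5,"y": 0,"z": 0,"rx": 0,"ry": 0,"rz": 0,"hand": 26}

```text
time: 18.5
tcp_pos: [0.5314, 0.1642, 0.0137]
ee_rot: [2.058, 2.371, -0.002]
contact_force: [0.8, -6.7, -0.6]
grip_width: 0.0259
```

Run:
```python
from st import *
st()
```

```text
t 18.5 lane tcp [77.  -0.1] z 0.0137 F lane [-6.7   0.15] -0.62 w 0.0259
```

Held for over 0.5 s at about 6.5 mm and 6.7 N. Now I'll ease back slowly so the plate returns with the jar, then clear the jar and rise.

Request:
jog_arm:
  commands:
    - {"x": -1.5,"y": 0,"z": 0,"rx": 0,"ry": 0,"rz": 0,"hand": 26}
    - {"x": -3,"y": 0,"z": 0,"rx": 0,"ry": 0,"rz": 0,"hand": 26}
    - {"x": -4.5,"y": 0,"z": 0,"rx": 0,"ry": 0,"rz": 0,"hand": 26}
    - {"x": -6,"y": 0,"z": 0,"rx": 0,"ry": 0,"rz": 0,"hand": 26}
    - {"x": -7.5,"y": 0,"z": 0,"rx": 0,"ry": 0,"rz": 0,"hand": 26}
    - {"x": -9,"y": 0,"z": 0,"rx": 0,"ry": 0,"rz": 0,"hand": 26}
    - {"x": -11,"y": 0,"z": 0,"rx": 0,"ry": 0,"rz": 0,"hand": 26}
    - {"x": -13,"y": 0,"z": 0,"rx": 0,"ry": 0,"rz": 0,"hand": 26}
    - {"x": -13,"y": 0,"z": 0,"rx": 0,"ry": 0,"rz": 0,"hand": 26}

```text
time: 19.62
tcp_pos: [0.5329, 0.1537, 0.0137]
ee_rot: [-2.057, -2.373, -0.001]
contact_force: [-0.4, -0.3, -0.5]
grip_width: 0.0259
```

Run:
```python
from st import *
im=cams.grab_frame('scene'); save(im[200:320,270:430],'p6.png',4.5)
st()
```

```text
t 19.675 lane tcp [66.5 -0.1] z 0.0137 F lane [ 0.67 -1.08] 0.7 w 0.026
```

View pics/p6.png

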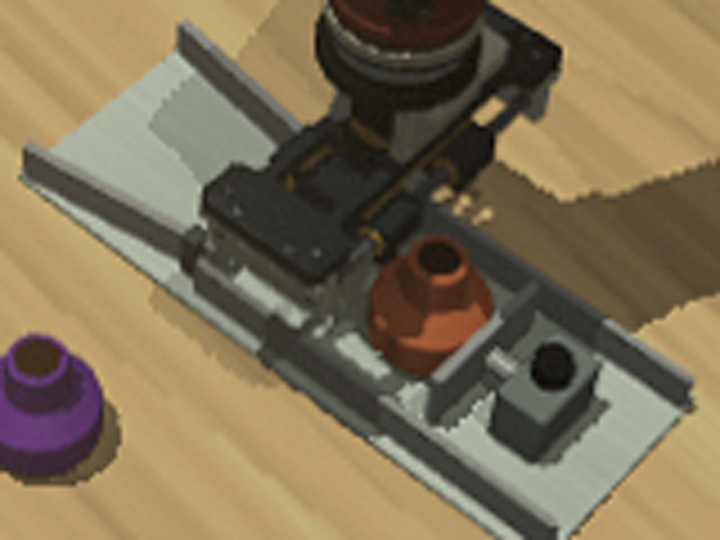

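The plate is back at rest, the jar stands against it and the fingers are clear. Now I'll go straight up.

Request:
jog_arm:
  commands:
    - {"x": 0,"y": 0,"z": -10,"rx": 0,"ry": 0,"rz": 0,"hand": 26}
    - {"x": 0,"y": 0,"z": -30,"rx": 0,"ry": 0,"rz": 0,"hand": 26}
    - {"x": 0,"y": 0,"z": -60,"rx": 0,"ry": 0,"rz": 0,"hand": 26}
    - {"x": 0,"y": 0,"z": -100,"rx": 0,"ry": 0,"rz": 0,"hand": 26}
    - {"x": 0,"y": 0,"z": -140,"rx": 0,"ry": 0,"rz": 0,"hand": 26}
    - {"x": -50,"y": 0,"z": -170,"rx": 0,"ry": 0,"rz": 0,"hand": 26}
    - {"x": -100,"y": 0,"z": -170,"rx": 0,"ry": 0,"rz": 0,"hand": 26}
    - {"x": -150,"y": 0,"z": -170,"rx": 0,"ry": 0,"rz": 0,"hand": 26}
    - {"x": -170,"y": 0,"z": -170,"rx": 0,"ry": 0,"rz": 0,"hand": 26}
    - {"x": -170,"y": 0,"z": -170,"rx": 0,"ry": 0,"rz": 0,"hand": 26}

```text
time: 20.92
tcp_pos: [0.5569, -0.0172, 0.1844]
ee_rot: [2.063, 2.368, 0.0]
contact_force: [-0.8, 0.2, -0.0]
grip_width: 0.0262
```

Run:
```python
from st import *
im=cams.grab_frame('scene'); save(im[200:330,270:430],'p7.png',4.5); save(im,'full7.png',1.4)
for d in cams.place_of('scene','jar_center'): print(np.round(d['at'],1),lane(onz('scene',d['at'],.037)),round(d['confidence'],2))
st()
```

```text
[258.6 118.4] [-447.9  207. ] 0.82
[277.5 290.6] [  12. -180.] 0.72
[365.6 266.4] [108.5  -0.6] 0.65
t 21.025 lane tcp [-102.6    0.2] z 0.1838 F lane [1.01 0.13] 0.23 w 0.026
```

View pics/p7.png

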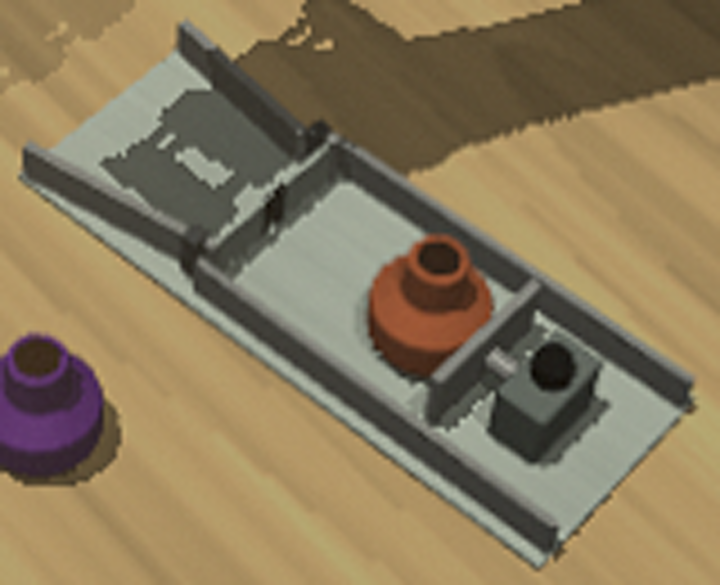

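View pics/full7.png

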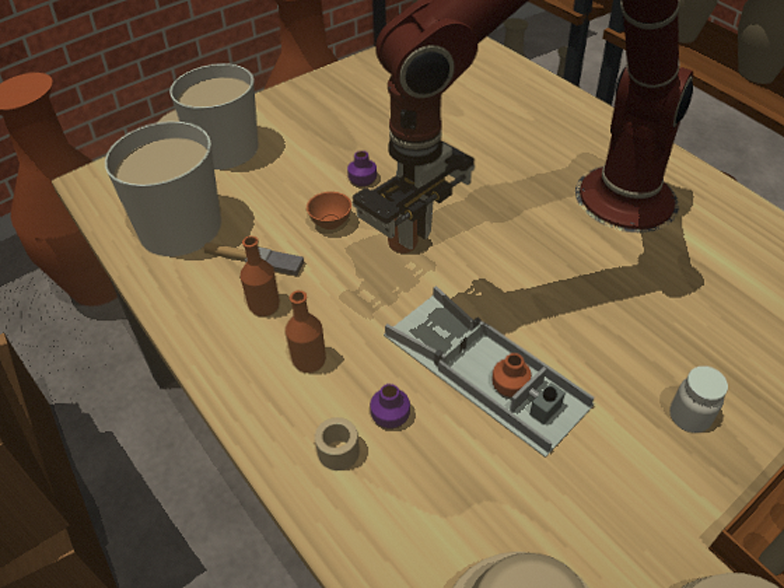

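The last pictures show the jar upright at lane (108, -1), both flaps shut, the plate at rest, the visible bottles and the bowl where they stood, and the arm clear.

```bash
python3 -c "
from plant import order; print(order.job_done())"
```

```text
the job is handed in; nothing more can be done
None
```

I finished the task at about 21 s of the 64 s allowed and handed it in; the hand-in gives no verdict.

**What I did:**
- **Placing:** I picked the plain clay jar by its neck, stood it in the mouth at about lane x = -67 mm, and let go.
- **Pushing:** With the fingers slightly open as a cradle, I pushed it along the floor and through both flaps. I felt the plate at a force step of about 3.7 N, then pressed it in roughly 6.5 mm (6.7 N) and held for more than half a second.
- **Withdrawing:** I eased back slowly until the fingers were clear of the jar, then lifted straight up.

**Last checks:**
- **Jar and lane:** The last scene picture shows the jar upright at about lane (108, -1) mm, both flaps shut and the plate back at rest.
- **Bystanders:** Two bottles and the bowl look unmoved in that picture. The third bottle, nearest the robot, was mostly hidden behind the gripper. It was unmoved in the last picture that showed it, and no knock was felt later.
- **Limits:** The plate travel comes from tool position and force, not a direct reading. The two cameras disagreed by up to about 4 mm on the jar's position and 4 mm on the lane's. Neither caused trouble.

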